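# Put the sample bottle away in the one drawer that is not locked

## Robot

A 7-joint arm with a two-finger parallel gripper is mounted at the origin on a cart in front of the work surface, level with it; the furniture and walls round the work are solid. World frame = base frame: x ahead of the robot, y to its left, z up, the work surface at z = 0. Lengths are in m, angles in rad, forces in N, time in s.
With the tool pointing down it reaches from about 0.4 to 0.85 m from the base axis. Payload 10.4 kg.
Tool frame: the origin (TCP) lies on the centre line of the jaws, within the pads' length; the fingertips stand 14 mm ahead of it and the grasp point (between the pads) lies 5 mm behind it (manip.tip_reach is the distance from the TCP to the fingertips, in m); z points along the fingers, y is the line along which they close (so a half turn about z gives the same grasp; the last joint's range is limited). The gripper opens to 85 mm and grips with 20 to 120 N. Pads are 22 mm wide; open, the fingers measure 114 mm over their backs; the gripper's body (76 mm by 85 mm) begins 54 mm behind the grasp point. The pads swing forward as they close: fully open they stand 13 mm farther back than shut.
Start: joints at [-1.139, 0.332, -0.065, 1.46, 0.022, 1.35, -0.088], TCP at [0.275, 0.561, 0.245] pointing down, gripper open.
Joint ranges: [-2.6, 2.6], [-0.5, 2.12], [-1.47, 1.34], [0.16, 2.42], [-1.27, 4.41], [0.06, 2.06], [-2.6, 2.6]. Speed limits (rad/s): [2.22, 2.22, 2.79, 2.79, 3.14, 3.14, 3.14].

## Interface

Orientations are given as a unit quaternion [x, y, z, w].
In Python, from workcell import manip gives the robot as it stands.
- The arm moves only by the shell command python3 -m pendant 'ROWS' [FORCE]. ROWS is JSON, a list of rows, each a list of 7 numbers: the shift along the tool's x, y, z in units of 50 mm (1.0 is 50 mm), then the turn, a rotation vector about the tool's x, y, z in units of 8 degrees (1.0 is 8 degrees), then the opening, from -1 (shut) to 1 (fully open), so that 0 is half open. In form: [[dx, dy, dz, ax, ay, az, jaw], ...]. A call has exactly 10 rows; each row is the pose to reach, as a shift and turn from the pose commanded when the call began, along the tool's axes at that moment; what a row does not reach only later rows make up. A row lasts 1/8 s, in which the tool goes at most 62.5 mm and 10.7 degrees, less where a joint would pass 70% of its speed; a pose out of reach is approached as far as the arm can. A call with a gripper value outside its range is refused whole. The fingers move at their own pace and stop on an object; FORCE is the grip in N (left out, the last holds). Time passes only in rows, so rows that repeat a pose let the fingers close, or fill a call up. It gives the time, the measured TCP pose, the force, the opening and the grip force at its end, in the units of the state.
- manip.get_obs(): the state, without advancing time (a new reading comes with each control period).
- manip.camera(name): name is "side" or "top" or "wrist"; returns (picture, depth): 420x560x3 uint8, red, green, blue; 420x560 float32, m along the optical axis (not along the pixel's ray), 0 where there is no reading.
- manip.get_calibration(name): a dict with "fx", "fy", "cx", "cy" (pixels), "xyz" and "orientation" of the camera in the world. Camera axes: x right, y up, looking along -z (the intrinsics and any distortion apply to the point x, -y, -z); pixel columns grow to the right and rows downward; lengths in m; the calibration is good to about 2 mm. A picture is of the moment at which its call begins: read the wrist's pose just before it. get_calibration takes no time and is no camera call; for the wrist camera it gives the pose at the moment of the call.
- manip.hand_in(): hands the job in; it is judged then, once.
Trained networks look in the newest picture that a camera, given by its name, has taken for a name from the list of things; names that differ only in an ending like _2 or _b are one class to them, and where a whole thing is asked for, a point or a joint stands for the part that bears it (a point fixed in the world has none). Each returns a list of dicts, best first, with "p" (0 to 1); they miss things now and then, are a little off and sometimes report something else, mostly with a low value. They report only what shows in the picture. A call takes as long as a camera call. They do not tell look-alikes from the thing itself.
- manip.find_in(thing, camera): "box" ([left, top, right, bottom] in pixels, round what is visible of it).
- manip.trace(thing, camera): "pixels" (420x560 bool, what is visible of it) and "box" ([left, top, right, bottom] in pixels, round what is visible of it).
- manip.tip_of(thing, camera): "pixel" ([column, row] in pixels: a listed point, or the origin of a listed thing).
The state is a dict: "clock": time; "joint_pos": joint angles; "joint_velocities": joint speeds; "tau": joint torques, N m; "position": TCP position; "ee_rot": TCP orientation; "ft_force": force on the tool from outside, world axes, zero at the start; "torque": the same for the moment, N m; "grip_width": opening from 0.0 (shut) to 1.0 (fully open); "grasp_force": force on a finger pad.
Only numpy, scipy, OpenCV 4.12 (cv2) and the standard library are available. Lean on these libraries where they do the work, as an engineer would, in place of code of your own. Each camera call takes 0.05 s, during which the arm holds its last target. There are 200 camera calls.

## Task

Put the small ribbed-cap sample bottle away in the low drawer cabinet. Only one of its three drawers is unlocked and nobody remembers which: try them slowly and gently by their pull tabs, without forcing a locked one, and draw the one that gives all the way out to its stop. Then stand the bottle upright on the floor of that drawer, leave the drawer fully out, and leave everything else where it is.

Things in the scene. Friction and masses are not known exactly. Their poses are not given: they have to be found in the camera images.
- cabinet: Low grey steel bench cabinet, 175 mm deep (x), 346 mm wide (y), top 68 mm above the worktop; fixed. Origin: centre of its underside; x points to its back, y to its left seen from the robot. Three drawers of equal look side by side, 112 mm apart, slide out along its -x. Two are locked; which ones changes and is nowhere to be seen. More than 45 N on the cabinet or a drawer damages the locks.
- drawer_left (a joint): How far the left (+y) drawer is out, m: 0 shut, 0.110 at its stop (a rubber buffer that gives 1 to 3 mm). If locked it gives 3 to 6 mm and then stands firm; if unlocked it slides against 3 to 5 N. Pull at 40 mm/s or slower and stop at about 10 N: a faster pull hits the lock or the stop with over 45 N.
- drawer_left_tab (a point): Pull tab of the left (+y) drawer: upright steel plate above the drawer front, 60 mm wide, 4 mm thick, rolled upper edge (6 mm), free from 68 mm (flat cabinet top) to 101 mm above the worktop; fingers reaching down behind it can draw it forward. Point: middle of its rear side, 83 mm above the worktop; axes as the cabinet's; moves with the drawer.
- drawer_left_floor (a point): Point on the inner floor of the empty left (+y) drawer, on its centre line, 54 mm behind its front's inside, 14 mm above the worktop; axes as the cabinet's; moves with the drawer. At the stop it is the middle of the open part, 108 (x) by 96 mm (y) inside; walls reach 50 mm, front 66 mm, tab 101 mm above the worktop.
- drawer_mid (a joint): How far the middle drawer is out, m: 0 shut, 0.110 at its stop (a rubber buffer that gives 1 to 3 mm). If locked it gives 3 to 6 mm and then stands firm; if unlocked it slides against 3 to 5 N. Pull at 40 mm/s or slower and stop at about 10 N: a faster pull hits the lock or the stop with over 45 N.
- drawer_mid_tab (a point): Pull tab of the middle drawer: upright steel plate above the drawer front, 60 mm wide, 4 mm thick, rolled upper edge (6 mm), free from 68 mm (flat cabinet top) to 101 mm above the worktop; fingers reaching down behind it can draw it forward. Point: middle of its rear side, 83 mm above the worktop; axes as the cabinet's; moves with the drawer.
- drawer_mid_floor (a point): Point on the inner floor of the empty middle drawer, on its centre line, 54 mm behind its front's inside, 14 mm above the worktop; axes as the cabinet's; moves with the drawer. At the stop it is the middle of the open part, 108 (x) by 96 mm (y) inside; walls reach 50 mm, front 66 mm, tab 101 mm above the worktop.
- drawer_right (a joint): How far the right (-y) drawer is out, m: 0 shut, 0.110 at its stop (a rubber buffer that gives 1 to 3 mm). If locked it gives 3 to 6 mm and then stands firm; if unlocked it slides against 3 to 5 N. Pull at 40 mm/s or slower and stop at about 10 N: a faster pull hits the lock or the stop with over 45 N.
- drawer_right_tab (a point): Pull tab of the right (-y) drawer: upright steel plate above the drawer front, 60 mm wide, 4 mm thick, rolled upper edge (6 mm), free from 68 mm (flat cabinet top) to 101 mm above the worktop; fingers reaching down behind it can draw it forward. Point: middle of its rear side, 83 mm above the worktop; axes as the cabinet's; moves with the drawer.
- drawer_right_floor (a point): Point on the inner floor of the empty right (-y) drawer, on its centre line, 54 mm behind its front's inside, 14 mm above the worktop; axes as the cabinet's; moves with the drawer. At the stop it is the middle of the open part, 108 (x) by 96 mm (y) inside; walls reach 50 mm, front 66 mm, tab 101 mm above the worktop.
- bottle_mid (a point): Small round sample bottle with a ribbed cap, 36 mm diameter, 75 mm tall (the cap, 29 mm diameter, is the top 15 mm), about 0.1 kg, standing upright on the worktop to the left of the cabinet; this point is on its axis, half-way up (37.5 mm above its foot); z along its axis.
- jar_a: Bystander, to be left alone: open clear sample jar, 56 mm diameter, 42 mm tall, on the worktop. Origin at the centre of its underside.
- jar_b: Bystander, to be left alone: another such jar. Origin at the centre of its underside.
- stick: Bystander, to be left alone: slim white tube with cap, 21 mm diameter, 72 mm tall, standing on the worktop near the bottle. Origin at the centre of its underside.
- pot: Bystander, to be left alone: flat cream pot, 67 mm diameter, 26 mm tall, on the rear half of the cabinet's top. Origin at the centre of its underside.
- lid: Bystander, to be left alone: flat white jar lid, 50 mm diameter, 12 mm tall, on the rear half of the cabinet's top. Origin at the centre of its underside.
Things that resemble listed ones, but are neither listed nor needed, are in the scene too. Leave any blue or yellow look-alike of the part that bears bottle_mid alone.

How it is judged:
On the way:
1. the unlocked drawer is out at its stop while the bottle is not yet in it (value of joint any of drawer_left, drawer_mid, drawer_right above 0.106 m and not ((value of joint drawer_left above 0.106 m and x of bottle_mid in the frame of drawer_left_floor between -0.05 and 0.05 m and y of bottle_mid in the frame of drawer_left_floor between -0.045 and 0.045 m and z of bottle_mid in the frame of drawer_left_floor between 0.03 and 0.045 m) or (value of joint drawer_mid above 0.106 m and x of bottle_mid in the frame of drawer_mid_floor between -0.05 and 0.05 m and y of bottle_mid in the frame of drawer_mid_floor between -0.045 and 0.045 m and z of bottle_mid in the frame of drawer_mid_floor between 0.03 and 0.045 m) or (value of joint drawer_right above 0.106 m and x of bottle_mid in the frame of drawer_right_floor between -0.05 and 0.05 m and y of bottle_mid in the frame of drawer_right_floor between -0.045 and 0.045 m and z of bottle_mid in the frame of drawer_right_floor between 0.03 and 0.045 m))), for 0.2 s.
At the end, for the whole second after the job is handed in: The unlocked drawer is out within 4 mm of its stop (0.110 m), and the bottle stands upright (within 0.12 rad) on its floor: the bottle's middle within 50 mm (x) and 45 mm (y) of the drawer's floor point and 30 to 45 mm above it (((value of joint drawer_left above 0.106 m and x of bottle_mid in the frame of drawer_left_floor between -0.05 and 0.05 m and y of bottle_mid in the frame of drawer_left_floor between -0.045 and 0.045 m and z of bottle_mid in the frame of drawer_left_floor between 0.03 and 0.045 m) or (value of joint drawer_mid above 0.106 m and x of bottle_mid in the frame of drawer_mid_floor between -0.05 and 0.05 m and y of bottle_mid in the frame of drawer_mid_floor between -0.045 and 0.045 m and z of bottle_mid in the frame of drawer_mid_floor between 0.03 and 0.045 m) or (value of joint drawer_right above 0.106 m and x of bottle_mid in the frame of drawer_right_floor between -0.05 and 0.05 m and y of bottle_mid in the frame of drawer_right_floor between -0.045 and 0.045 m and z of bottle_mid in the frame of drawer_right_floor between 0.03 and 0.045 m)) and angle between bottle_mid's own z axis and vertical below 0.12 rad); the robot touches nothing.
It fails at once if the cabinet or a drawer is forced (more than 45 N from the fingers or the arm) (contact force between any of the fingers, the arm and cabinet above 45 N).
It fails at once if a bystander is moved by more than 25 mm or tipped over (distance of any of jar_a, jar_b, stick, pot, lid from where it was at the start of the episode above 0.025 m or angle between any of jar_a, jar_b, stick, pot, lid's own z axis and vertical above 0.5 rad).
It also fails if it takes over 64 s, if anything falls off the work surface, if the arm or the gripper's body presses on something with over 40 N, if the wrist force passes 120 N, or if a joint passes its speed limit or range.

## Working session

There is one attempt and no reset: what is moved stays moved. The work goes in short steps, Python scripts to look and compute and a shell command to move; the robot and the scene stay as the last step left them, time stands still between calls to the robot, and variables do not carry over. Pictures are saved under pics/ and viewed, at most 10 in all, crops included, and the job is handed in when it is done.

```bash
ls; mkdir -p pics
cat > h.py <<'E'
from workcell import manip
import numpy as np, cv2
from scipy.spatial.transform import Rotation as R
def world(cam, px, depth, c=None):
    c=c or manip.get_calibration(cam)
    px=np.atleast_2d(px).astype(float); d=np.atleast_1d(depth)
    p=np.c_[(px[:,0]-c['cx'])/c['fx']*d, -(px[:,1]-c['cy'])/c['fy']*d, -d]
    return R.from_quat(c['orientation']).apply(p)+c['xyz']
def plane(cam, px, z):
    c=manip.get_calibration(cam); a=world(cam,px,1.0,c)[0]; o=np.array(c['xyz'])
    return o+(a-o)*(z-o[2])/(a[2]-o[2])
E
python3 - <<'E'
from h import *
print(manip.get_obs())
for cam in ('top','side'):
    im,d=manip.camera(cam); cv2.imwrite(f'pics/{cam}0.png',im[...,::-1]); np.save(f'{cam}0.npy',d)
    print(cam,{k:np.round(v,3) for k,v in manip.get_calibration(cam).items()})
    for t in ['bottle_mid','drawer_left_tab','drawer_mid_tab','drawer_right_tab','cabinet','stick','jar_a','pot','lid']:
        for r in manip.tip_of(t,cam)[:4]:
            u,v=r['pixel']; i,j=int(np.clip(v,0,419)),int(np.clip(u,0,559))
            print(t,np.round(r['pixel'],1),round(r['p'],2),world(cam,[u,v],d[i,j])[0].round(3))
E
```

```text
pics
{'clock': 0.0, 'joint_pos': array([-1.13857137,  0.33289039, -0.0647104 ,  1.46095846,  0.02159261,
        1.34990817, -0.08847686]), 'joint_velocities': array([ 0.00096769, -0.00060854, -0.00104519,  0.00048289,  0.00113002,
        0.00105868, -0.00097588]), 'tau': array([-1.52797606e-04, -6.25440502e+01,  4.89494484e-02, -3.91602087e+01,
        1.60936976e-02,  9.81323363e-03, -5.67918551e-05]), 'position': array([0.27440154, 0.56113306, 0.2444962 ]), 'ee_rot': array([ 2.25431652e-01,  9.74258708e-01, -7.21636477e-04, -1.37086223e-04]), 'ft_force': array([-0.00938906, -0.11563568,  0.07666948]), 'torque': array([-0.00369852, -0.02175274,  0.01143271]), 'grasp_force': 0.0, 'grip_width': 1.000078166173684}
top {'fx': np.float64(440.398), 'fy': np.float64(440.398), 'cx': np.float64(274.701), 'cy': np.float64(198.51), 'xyz': array([0.402, 0.111, 1.142]), 'orientation': array([-0.059,  0.058,  0.712, -0.697])}
bottle_mid [210.5 228.7] 0.78 [0.509 0.269 0.073]
bottle_mid [240.3 239.4] 0.69 [0.481 0.196 0.075]
bottle_mid [215.3 261.5] 0.55 [0.43  0.257 0.075]
drawer_left_tab [310.
[... 636 characters left out ...]
mid [310.2 260.9] 0.88 [0.503 0.293 0.034]
bottle_mid [313.  241.8] 0.88 [0.497 0.21  0.039]
bottle_mid [334.7 252.4] 0.83 [0.444 0.279 0.05 ]
drawer_left_tab [293.  196.4] 0.55 [0.557 0.025 0.085]
drawer_mid_tab [284.4 181. ] 0.56 [ 0.594 -0.145  0.065]
drawer_mid_tab [245.6 180.9] 0.37 [ 0.719 -0.119  0.075]
drawer_right_tab [285.2 172.9] 0.39 [ 0.61  -0.411 -0.005]
drawer_right_tab [266.4 252.8] 0.37 [0.605 0.318 0.068]
cabinet [261.5 208.5] 0.71 [0.645 0.072 0.066]
stick [267.7 278.4] 0.78 [ 0.604  0.321 -0.001]
jar_a [345.4 310.9] 0.82 [0.429 0.46  0.02 ]
jar_a [269.4 255.4] 0.68 [0.597 0.323 0.065]
pot [245.3 202.1] 0.66 [0.695 0.049 0.076]
lid [244.4 179.6] 0.62 [ 0.724 -0.127  0.077]
```

Run:
```python
import cv2
a=cv2.imread('pics/top0.png');b=cv2.imread('pics/side0.png')
cv2.imwrite('pics/c1.png',cv2.resize(a[120:300,130:450],None,fx=2.5,fy=2.5)); cv2.imwrite('pics/c2.png',cv2.resize(b[130:350,180:400],None,fx=2.7,fy=2.7))
```

```text
(no output)
```

View pics/c1.png

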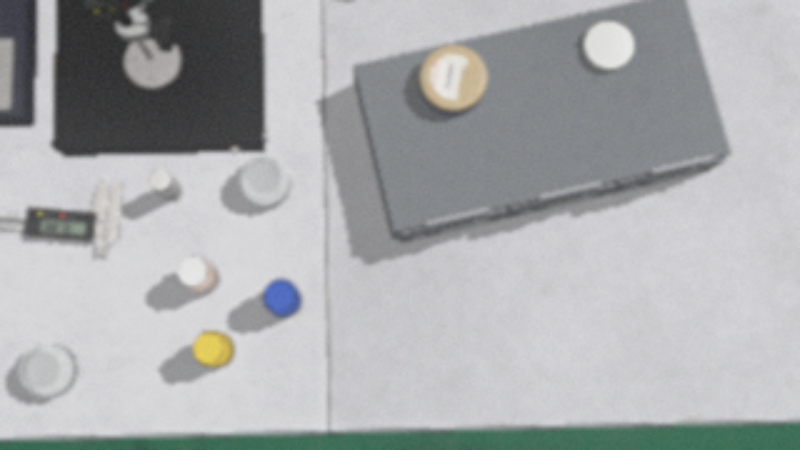

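View pics/c2.png

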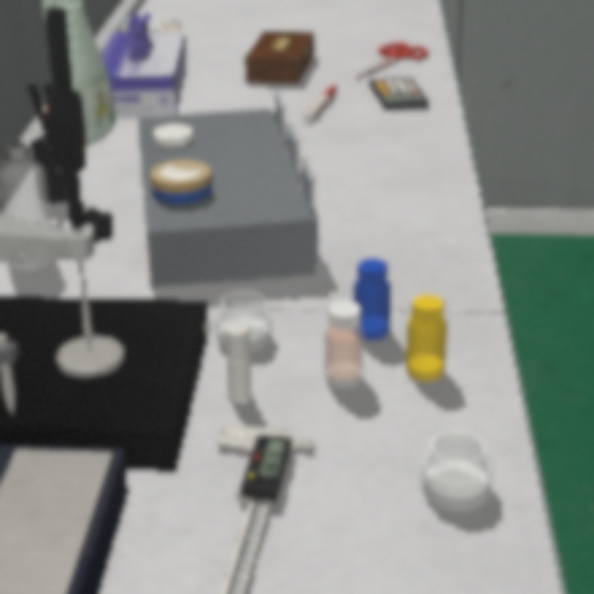

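The top view shows the pink, white-capped bottle at full-image pixel (208,229). The blue (242,240) and yellow (215,260) look-alikes are beside it. The cabinet is yawed about 15° and its three tabs are on the front edge. I'll fit the cabinet and bottle precisely.

Run:
```python
from h import *
d=np.load('top0.npy'); v,u=np.mgrid[:420,:560]; P=world('top',np.c_[u.ravel(),v.ravel()],d.ravel()); ok=d.ravel()>0
c=(abs(P[:,0]-.65)<.25)&(abs(P[:,1]+.06)<.26)&ok
m=c&(P[:,2]>.055)&(P[:,2]<.08); img=m.reshape(420,560).astype(np.uint8)
n,l,s,_=cv2.connectedComponentsWithStats(img); k=1+s[1:,4].argmax(); m=(l==k).ravel()
print('topz',np.median(P[m,2])); r=cv2.minAreaRect((P[m,:2]*1000).astype(np.float32)); print(r)
print(cv2.boxPoints(r))
r_=manip.trace('cabinet','top'); print(len(r_), r_[0]['p'])
tr=r_[0]['pixels'].ravel()
yaw=np.deg2rad(r[2]); yaw=(yaw+np.pi/4)%(np.pi/2)-np.pi/4; print('yaw',np.rad2deg(yaw))
ex=np.array([np.cos(yaw),np.sin(yaw)]); ey=np.array([-ex[1],ex[0]])
h=c&(P[:,2]>.085)&(P[:,2]<.12)
Q=np.c_[P[:,:2]@ex,P[:,:2]@ey]; C=np.array(r[0])/1000; C=np.array([C@ex,C@ey])
q=Q-C
for y0 in(.112,0,-.112):
    s=h&(abs(q[:,1]-y0)<.05)&(q[:,0]<-.05); print(y0,s.sum(),q[s].mean(0) if s.any() else '',P[s].mean(0))
    t=C+[-.0875,y0]; print(' front',t[0]*ex+t[1]*ey)
pr=lambda s: print(s.sum(),np.percentile(P[s],[5,50,95],axis=0).round(4).tolist())
# side camera
d=np.load('side0.npy'); S=world('side',np.c_[u.ravel(),v.ravel()],d.ravel()); o=d.ravel()>0
q=np.c_[S[:,:2]@ex,S[:,:2]@ey]-C
for y0 in(.112,0,-.112):
    s=o&(abs(q[:,1]-y0)<.05)&(abs(q[:,0]+.0875)<.04)&(S[:,2]>.078)&(S[:,2]<.11); print('side',y0,s.sum(),np.percentile(q[s],[10,50,90],axis=0).round(4).tolist() if s.any() else '')
s=o&(np.hypot(S[:,0]-.505,S[:,1]-.27)<.03)&(S[:,2]>.02); print(np.percentile(S[s],[5,50,95],axis=0).round(4).tolist())
s=ok&(np.hypot(P[:,0]-.505,P[:,1]-.27)<.03)&(P[:,2]>.065); pr(s)
```

```text
topz 0.06756705619746217
((663.792236328125, -69.98722839355469), (183.09632873535156, 346.7264099121094), 11.979623794555664)
[[ 538.2539    80.5983 ]
 [ 610.2218  -258.57693]
 [ 789.33057 -220.57275]
 [ 717.3627   118.60248]]
1 0.81
yaw 11.979623794555666
0.112 73 [-0.0872686   0.11277236] [0.55501675 0.02221531 0.09873455]
 front [0.55495071 0.02141174]
0 72 [-0.08725189  0.00014816] [ 0.57840981 -0.08795263  0.09859971]
 front [ 0.57819786 -0.08814906]
-0.112 67 [-0.08739656 -0.10982422] [ 0.60109458 -0.19556001  0.09896348]
 front [ 0.601445   -0.19770987]
side 0.112 40 [[-0.0873, 0.0955], [-0.0852, 0.1197], [-0.0844, 0.144]]
side 0 32 [[-0.0885, -0.0261], [-0.0856, 0.0113], [-0.0846, 0.0299]]
side -0.112 25 [[-0.0885, -0.1269], [-0.0859, -0.0999], [-0.0849, -0.0813]]
[[0.4961, 0.2736, 0.0225], [0.5106, 0.2911, 0.0521], [0.5252, 0.2974, 0.0737]]
115 [[0.4988, 0.2673, 0.0688], [0.5107, 0.2791, 0.0741], [0.5216, 0.2895, 0.0777]]
```

```bash
cat >> h.py <<'E'
YAW=np.deg2rad(12.0); EX=np.array([np.cos(YAW),np.sin(YAW),0]); EY=np.array([-EX[1],EX[0],0])
TAB=dict(left=np.array([.555,.0222,0]),mid=np.array([.5784,-.0882,0]),right=np.array([.6013,-.1965,0]))
def go(p, ydir=None):
    """rows needed (tool shift in 50 mm, turn about tool z in 8 deg); ydir: world angle (deg) of tool y"""
    o=manip.get_obs(); M=R.from_quat(o['ee_rot']); s=M.inv().apply(np.array(p)-o['position'])/.05
    print('shift',s.round(3), 'EX in tool (units/mm)',(M.inv().apply(EX)/50).round(4))
    if ydir is not None:
        # target: z down, tool y at ydir (mod 180)
        best=None
        for k in (0,180):
            a=np.deg2rad(ydir+k); y=np.array([np.cos(a),np.sin(a),0]); z=np.array([0,0,-1.]); x=np.cross(y,z)
            r=(M.inv()*R.from_matrix(np.c_[x,y,z])).as_rotvec(degrees=True)/8
            if best is None or np.linalg.norm(r)<np.linalg.norm(best): best=r
        print('turn',best.round(3))
def st():
    o=manip.get_obs(); f=o['ft_force']; print('t',round(o['clock'],2),'pos',o['position'].round(4),'F',f.round(2),'F.ex',round(f@EX,2),'w',round(o['grip_width'],3),'gf',round(o['grasp_force'],1))
E
python3 - <<'E'
from h import *
print(manip.tip_reach)
p=TAB['left']+.024*EX+[0,0,.18]; print(p); go(p,102)
E
```

```text
0.014
[0.57847554 0.02718988 0.18      ]
shift [-10.156  -6.93    1.306] EX in tool (units/mm) [-0.0157  0.0123  0.    ]
turn [ 1.000e-03 -0.000e+00 -4.757e+00]
```

```bash
python3 -m pendant '[[-1,-0.7,0.1,0,0,-0.5,-1],[-2,-1.4,0.2,0,0,-1,-1],[-3,-2.1,0.3,0,0,-1.5,-1],[-4,-2.8,0.4,0,0,-2,-1],[-5,-3.5,0.5,0,0,-2.5,-1],[-6,-4.2,0.7,0,0,-3,-1],[-7.2,-4.9,0.8,0,0,-3.5,-1],[-8.2,-5.6,1.0,0,0,-4,-1],[-9.2,-6.3,1.1,0,0,-4.4,-1],[-10.16,-6.93,1.3,0,0,-4.76,-1]]' 30
python3 - <<'E'
from h import *
st(); go(TAB['left']+.024*EX+[0,0,.092],102)
E
```

```text
clock: 2.3
position: [0.5793, 0.0261, 0.1809]
ee_rot: [-0.106, 0.994, 0.0, 0.001]
ft_force: [0.3, 0.8, 0.2]
grip_width: 0.003
grasp_force: 0.0
t 2.3 pos [0.5793 0.0261 0.1809] F [0.27 0.84 0.15] F.ex 0.44 w 0.003 gf 0.0
shift [0.014 0.024 1.777] EX in tool (units/mm) [-0.02 -0.    0.  ]
turn [0.001 0.01  0.018]
```

```bash
python3 -m pendant '[[0,0,0.3,0,0,0,-1],[0,0,0.6,0,0,0,-1],[0,0,0.9,0,0,0,-1],[0,0,1.15,0,0,0,-1],[0,0,1.35,0,0,0,-1],[0,0,1.5,0,0,0,-1],[0,0,1.65,0,0,0,-1],[0,0,1.75,0,0,0,-1],[0,0,1.8,0,0,0,-1],[0,0,1.8,0,0,0,-1]]'
python3 -m pendant '[[0.02,0,0,0,0,0,-1],[0.04,0,0,0,0,0,-1],[0.06,0,0,0,0,0,-1],[0.08,0,0,0,0,0,-1],[0.1,0,0,0,0,0,-1],[0.12,0,0,0,0,0,-1],[0.14,0,0,0,0,0,-1],[0.16,0,0,0,0,0,-1],[0.18,0,0,0,0,0,-1],[0.2,0,0,0,0,0,-1]]'
python3 -c "
from h import *
st(); o=manip.get_obs(); print((o['position']-TAB['left'])@EX)"
```

```text
clock: 3.55
position: [0.5783, 0.0278, 0.0904]
ee_rot: [-0.105, 0.995, 0.0, -0.0]
ft_force: [-0.0, 0.2, 0.1]
grip_width: 0.006
grasp_force: 0.0
clock: 4.8
position: [0.5688, 0.0258, 0.0905]
ee_rot: [-0.105, 0.994, 0.0, 0.001]
ft_force: [3.9, 0.4, -2.8]
grip_width: 0.001
grasp_force: 1.5
t 4.8 pos [0.5688 0.0258 0.0905] F [ 3.89  0.39 -2.81] F.ex 3.89 w 0.001 gf 1.5
0.014283941347330761
```

```bash
python3 -m pendant '[[0.01,0,0,0,0,0,-1],[0.02,0,0,0,0,0,-1],[0.03,0,0,0,0,0,-1],[0.04,0,0,0,0,0,-1],[0.05,0,0,0,0,0,-1],[0.06,0,0,0,0,0,-1],[0.07,0,0,0,0,0,-1],[0.08,0,0,0,0,0,-1],[0.09,0,0,0,0,0,-1],[0.1,0,0,0,0,0,-1]]'
python3 -c "
from h import *
st(); o=manip.get_obs(); print((o['position']-TAB['left'])@EX)"
```

```text
clock: 6.05
position: [0.5643, 0.0249, 0.0906]
ee_rot: [-0.105, 0.994, 0.0, 0.001]
ft_force: [7.7, 1.5, -3.6]
grip_width: 0.0
grasp_force: 3.5
t 6.05 pos [0.5643 0.0249 0.0906] F [ 7.66  1.49 -3.61] F.ex 7.8 w 0.0 gf 3.5
0.009650007561613945
```

```bash
python3 -m pendant '[[0.01,0,0,0,0,0,-1],[0.02,0,0,0,0,0,-1],[0.03,0,0,0,0,0,-1],[0.03,0,0,0,0,0,-1],[0.03,0,0,0,0,0,-1],[0.03,0,0,0,0,0,-1],[0.03,0,0,0,0,0,-1],[0.03,0,0,0,0,0,-1],[0.03,0,0,0,0,0,-1],[0.03,0,0,0,0,0,-1]]'
python3 -c "
from h import *
st(); o=manip.get_obs(); print((o['position']-TAB['left'])@EX)"
```

```text
clock: 7.3
position: [0.564, 0.0249, 0.0908]
ee_rot: [-0.105, 0.994, -0.0, 0.002]
ft_force: [12.9, 2.0, -9.4]
grip_width: 0.002
grasp_force: 6.5
t 7.3 pos [0.564  0.0249 0.0908] F [12.89  2.02 -9.37] F.ex 13.03 w 0.002 gf 6.5
0.009326988806647923
```

Left is locked: the force rises to 13 N with almost no travel. Next is the middle drawer.

```bash
python3 -m pendant '[[-0.15,0,0,0,0,0,-1],[-0.3,0,0,0,0,0,-1],[-0.3,0,-0.6,0,0,0,-1],[-0.3,0,-0.95,0,0,0,-1],[-0.3,-0.8,-0.95,0,0,0,-1],[-0.3,-1.6,-0.95,0,0,0,-1],[-0.3,-2.24,-0.95,0,0,0,-1],[-0.3,-2.24,-0.6,0,0,0,-1],[-0.3,-2.24,-0.2,0,0,0,-1],[-0.3,-2.24,0,0,0,0,-1]]'
python3 -c "
from h import *
st(); o=manip.get_obs(); print((o['position']-TAB['mid'])@EX,(o['position']-TAB['mid'])@EY)"
```

```text
clock: 8.55
position: [0.5993, -0.0809, 0.0888]
ee_rot: [-0.105, 0.994, 0.0, -0.001]
ft_force: [-1.3, 1.3, 0.1]
grip_width: -0.002
grasp_force: 0.0
t 8.55 pos [ 0.5993 -0.0809  0.0888] F [-1.3   1.31  0.11] F.ex -1.0 w -0.002 gf 0.0
0.021935314300956466 0.002779603781177643
```

```bash
python3 -m pendant '[[0.05,0,0,0,0,0,-1],[0.1,0,0,0,0,0,-1],[0.13,0,0,0,0,0,-1],[0.15,0,0,0,0,0,-1],[0.17,0,0,0,0,0,-1],[0.19,0,0,0,0,0,-1],[0.21,0,0,0,0,0,-1],[0.23,0,0,0,0,0,-1],[0.25,0,0,0,0,0,-1],[0.27,0,0,0,0,0,-1]]'
python3 -c "
from h import *
st(); o=manip.get_obs(); print((o['position']-TAB['mid'])@EX,(o['position']-TAB['mid'])@EY)"
```

```text
clock: 9.8
position: [0.587, -0.0848, 0.0906]
ee_rot: [-0.105, 0.995, 0.0, 0.0]
ft_force: [3.9, 0.7, 3.4]
grip_width: 0.003
grasp_force: 1.5
t 9.8 pos [ 0.587  -0.0848  0.0906] F [3.91 0.67 3.36] F.ex 3.96 w 0.003 gf 1.5
0.009143067481353774 0.001538320121394391
```

```bash
python3 -m pendant '[[0.01,0,0,0,0,0,-1],[0.02,0,0,0,0,0,-1],[0.03,0,0,0,0,0,-1],[0.04,0,0,0,0,0,-1],[0.05,0,0,0,0,0,-1],[0.06,0,0,0,0,0,-1],[0.07,0,0,0,0,0,-1],[0.08,0,0,0,0,0,-1],[0.08,0,0,0,0,0,-1],[0.08,0,0,0,0,0,-1]]'
python3 -c "
from h import *
st(); o=manip.get_obs(); print((o['position']-TAB['mid'])@EX,(o['position']-TAB['mid'])@EY)"
```

```text
clock: 11.05
position: [0.5829, -0.0857, 0.0903]
ee_rot: [-0.105, 0.995, 0.0, -0.0]
ft_force: [2.7, 0.2, 2.8]
grip_width: -0.0
grasp_force: 1.3
t 11.05 pos [ 0.5829 -0.0857  0.0903] F [2.74 0.16 2.77] F.ex 2.72 w -0.0 gf 1.3
0.004906120349598599 0.0015605541832059947
```

Middle drawer is sliding freely (about 3 N, already 9 mm out), so I'll draw it out.

```bash
python3 -m pendant '[[0.05,0,0,0,0,0,-1],[0.12,0,0,0,0,0,-1],[0.19,0,0,0,0,0,-1],[0.26,0,0,0,0,0,-1],[0.33,0,0,0,0,0,-1],[0.4,0,0,0,0,0,-1],[0.47,0,0,0,0,0,-1],[0.54,0,0,0,0,0,-1],[0.61,0,0,0,0,0,-1],[0.68,0,0,0,0,0,-1]]'
python3 -m pendant '[[0.07,0,0,0,0,0,-1],[0.14,0,0,0,0,0,-1],[0.21,0,0,0,0,0,-1],[0.28,0,0,0,0,0,-1],[0.35,0,0,0,0,0,-1],[0.42,0,0,0,0,0,-1],[0.49,0,0,0,0,0,-1],[0.56,0,0,0,0,0,-1],[0.63,0,0,0,0,0,-1],[0.7,0,0,0,0,0,-1]]'
python3 -c "
from h import *
st(); o=manip.get_obs(); print((o['position']-TAB['mid'])@EX,(o['position']-TAB['mid'])@EY)"
```

```text
clock: 12.3
position: [0.5495, -0.0927, 0.0904]
ee_rot: [-0.105, 0.995, 0.0, 0.0]
ft_force: [2.9, 1.2, -0.3]
grip_width: -0.001
grasp_force: 1.6
clock: 13.55
position: [0.5152, -0.1, 0.0904]
ee_rot: [-0.105, 0.994, 0.0, -0.0]
ft_force: [2.6, 3.3, 0.6]
grip_width: -0.001
grasp_force: 1.6
t 13.55 pos [ 0.5152 -0.1     0.0904] F [2.63 3.3  0.64] F.ex 3.26 w -0.001 gf 1.6
-0.06424381425100065 0.0016003030438988056
```

```bash
python3 -m pendant '[[0.07,0,0,0,0,0,-1],[0.14,0,0,0,0,0,-1],[0.21,0,0,0,0,0,-1],[0.28,0,0,0,0,0,-1],[0.34,0,0,0,0,0,-1],[0.4,0,0,0,0,0,-1],[0.45,0,0,0,0,0,-1],[0.49,0,0,0,0,0,-1],[0.53,0,0,0,0,0,-1],[0.57,0,0,0,0,0,-1]]'
python3 -m pendant '[[0.015,0,0,0,0,0,-1],[0.03,0,0,0,0,0,-1],[0.045,0,0,0,0,0,-1],[0.06,0,0,0,0,0,-1],[0.06,0,0,0,0,0,-1],[0.06,0,0,0,0,0,-1],[0.06,0,0,0,0,0,-1],[0.06,0,0,0,0,0,-1],[0.06,0,0,0,0,0,-1],[0.06,0,0,0,0,0,-1]]'
python3 -c "
from h import *
st(); o=manip.get_obs(); print((o['position']-TAB['mid'])@EX,(o['position']-TAB['mid'])@EY)"
```

```text
clock: 14.8
position: [0.4875, -0.106, 0.0904]
ee_rot: [-0.105, 0.994, 0.0, -0.0]
ft_force: [3.6, 3.6, 0.3]
grip_width: -0.002
grasp_force: 1.5
clock: 16.05
position: [0.4846, -0.1067, 0.0904]
ee_rot: [-0.105, 0.995, 0.0, -0.0]
ft_force: [1.5, 1.5, 0.3]
grip_width: 0.0
grasp_force: 0.8
t 16.05 pos [ 0.4846 -0.1067  0.0904] F [1.49 1.54 0.32] F.ex 1.78 w 0.0 gf 0.8
-0.09557304134258493 0.0014448101586656255
```

Near the stop. I'll pull a little more until the force rises.

```bash
python3 -m pendant '[[0.01,0,0,0,0,0,-1],[0.02,0,0,0,0,0,-1],[0.03,0,0,0,0,0,-1],[0.04,0,0,0,0,0,-1],[0.05,0,0,0,0,0,-1],[0.06,0,0,0,0,0,-1],[0.06,0,0,0,0,0,-1],[0.06,0,0,0,0,0,-1],[0.06,0,0,0,0,0,-1],[0.06,0,0,0,0,0,-1]]'
python3 -c "
from h import *
st(); o=manip.get_obs(); print((o['position']-TAB['mid'])@EX,(o['position']-TAB['mid'])@EY)"
```

```text
clock: 17.3
position: [0.4842, -0.1067, 0.0908]
ee_rot: [-0.105, 0.994, -0.0, 0.003]
ft_force: [14.8, 3.2, -11.8]
grip_width: -0.001
grasp_force: 7.6
t 17.3 pos [ 0.4842 -0.1067  0.0908] F [ 14.83   3.16 -11.76] F.ex 15.17 w -0.001 gf 7.6
-0.09593713515386107 0.0015206756506776491
```

The drawer is at its stop. I'll back off, rise and go to the bottle.

```bash
python3 -m pendant '[[-0.1,0,0,0,0,0,-1],[-0.25,0,0,0,0,0,-1],[-0.25,0,-0.5,0,0,0,-1],[-0.25,0,-1.2,0,0,0,-1],[-0.25,0.3,-1.9,0,0,0,-1],[-0.2,1.3,-2,0,0,0,0],[-0.2,2.3,-2,0,0,0,0.4],[-0.2,3.4,-2,0,0,0,0.4],[-0.2,4.5,-2,0,0,0,0.5],[-0.2,5.6,-2,0,0,0,0.5]]'
python3 - <<'E'
from h import *
im,d=manip.camera('top'); cv2.imwrite('pics/top1.png',im[...,::-1]); v,u=np.mgrid[:420,:560]
P=world('top',np.c_[u.ravel(),v.ravel()],d.ravel()); q=np.c_[(P-TAB['mid'])@EX,(P-TAB['mid'])@EY]
s=(abs(q[:,1])<.04)&(q[:,0]<-.02)&(q[:,0]>-.16)&(P[:,2]>.085)&(P[:,2]<.115)
print('tab',s.sum(),np.median(q[s],0))
im,d=manip.camera('wrist'); cv2.imwrite('pics/w1.png',im[...,::-1])
for r in manip.tip_of('bottle_mid','wrist')[:4]: print(r, plane('wrist',r['pixel'],.0375))
st(); go([.510,.2785,.043],102)
E
```

```text
clock: 18.55
position: [0.4327, 0.1701, 0.1906]
ee_rot: [-0.104, 0.995, -0.0, -0.0]
ft_force: [1.3, 0.1, 0.3]
grip_width: 0.753
grasp_force: 0.0
tab 68 [-0.10963774  0.00178198]
{'pixel': [285.7, 254.0], 'p': 0.75} [0.48817566 0.19102883 0.0375    ]
{'pixel': [356.8, 220.1], 'p': 0.73} [0.43705215 0.25183216 0.0375    ]
{'pixel': [353.8, 289.4], 'p': 0.52} [0.51324178 0.27147542 0.0375    ]
t 18.7 pos [0.4323 0.1711 0.1903] F [ 0.17 -0.8  -0.49] F.ex -0.0 w 0.75 gf 0.0
shift [-1.978  1.768  2.944] EX in tool (units/mm) [-0.02   -0.0001 -0.    ]
turn [ 0.    -0.006  0.038]
```

View pics/w1.png

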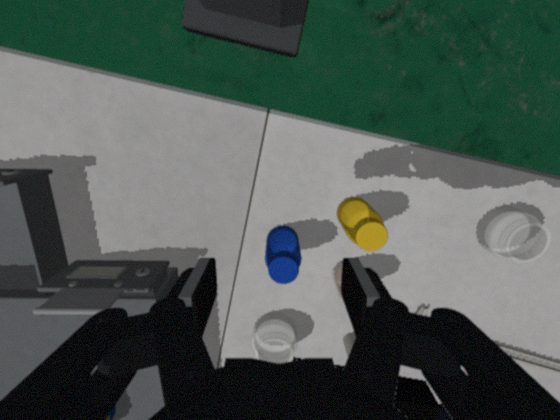

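The wrist view shows the blue bottle (284,255), the yellow bottle (362,225) and the pink target, partly hidden at (345,285). The drawer (left) is open and its tab has moved 109.6 mm. I'll go down over the target.

```bash
python3 -m pendant '[[-0.6,0.5,0,0,0,0,0.5],[-1.2,1.1,0,0,0,0,0.5],[-1.8,1.6,0,0,0,0,0.5],[-1.99,1.72,0,0,0,0,0.5],[-1.99,1.72,0,0,0,0,0.5],[-1.99,1.72,0.6,0,0,0,0.5],[-1.99,1.72,1.2,0,0,0,0.5],[-1.99,1.72,1.4,0,0,0,0.5],[-1.99,1.72,1.4,0,0,0,0.5],[-1.99,1.72,1.4,0,0,0,0.5]]'
python3 - <<'E'
from h import *
im,d=manip.camera('side'); im2,d2=manip.camera('wrist')
a=cv2.resize(im[150:300,230:400],(600,529)); cv2.imwrite('pics/s2.png',a[...,::-1])
cv2.imwrite('pics/w2.png',im2[...,::-1])
for r in manip.tip_of('bottle_mid','side')[:4]: print(r, plane('side',r['pixel'],.0375))
for r in manip.tip_of('bottle_mid','wrist')[:4]: print(r, plane('wrist',r['pixel'],.0375))
st(); go([.511,.276,.043],102)
E
```

```text
clock: 19.95
position: [0.5133, 0.2736, 0.1219]
ee_rot: [-0.105, 0.995, 0.0, 0.001]
ft_force: [0.1, -0.0, 0.8]
grip_width: 0.749
grasp_force: 0.0
{'pixel': [309.9, 256.2], 'p': 0.97} [0.50377522 0.27830533 0.0375    ]
{'pixel': [335.4, 251.5], 'p': 0.9} [0.44138643 0.25357435 0.0375    ]
{'pixel': [312.4, 240.2], 'p': 0.84} [0.49842412 0.19911384 0.0375    ]
{'pixel': [178.9, 165.4], 'p': 0.95} [0.48528199 0.19609566 0.0375    ]
{'pixel': [286.3, 221.0], 'p': 0.79} [0.51017429 0.27938968 0.0375    ]
t 20.15 pos [0.5129 0.2738 0.1213] F [-0.39  0.88 -0.24] F.ex -0.2 w 0.748 gf 0.0
shift [0.031 0.051 1.565] EX in tool (units/mm) [-0.02 -0.    0.  ]
turn [0.004 0.008 0.003]
```

View pics/s2.png

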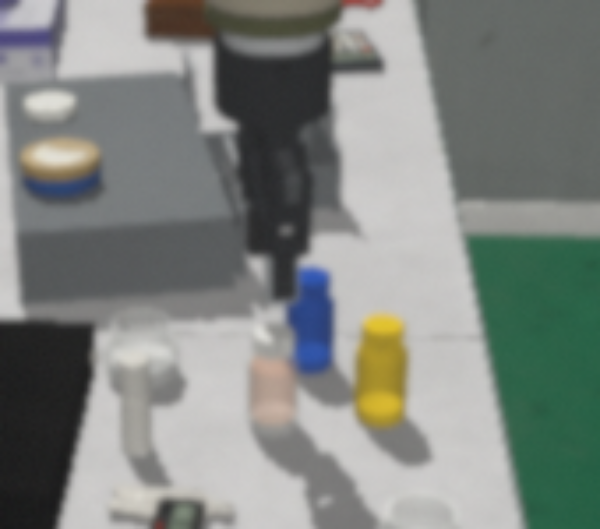

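View pics/w2.png

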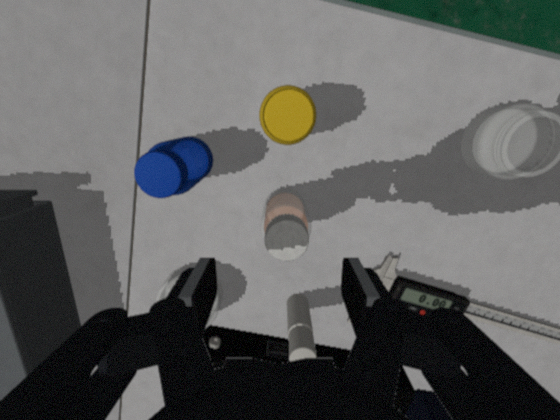

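The bottle sits between the jaws at (287,225) in the wrist view. Final approach and grip.

```bash
python3 -m pendant '[[0.06,0.1,0.2,0,0,0,0.5],[0.06,0.1,0.5,0,0,0,0.5],[0.06,0.1,0.8,0,0,0,0.5],[0.06,0.1,1.1,0,0,0,0.5],[0.06,0.1,1.4,0,0,0,0.5],[0.06,0.1,1.55,0,0,0,0.5],[0.06,0.1,1.55,0,0,0,-1],[0.06,0.1,1.55,0,0,0,-1],[0.06,0.1,1.55,0,0,0,-1],[0.06,0.1,1.55,0,0,0,-1]]' 30
python3 -m pendant '[[0,0,0,0,0,0,-1],[0,0,0,0,0,0,-1],[0,0,0,0,0,0,-1],[0,0,-0.2,0,0,0,-1],[0,0,-0.4,0,0,0,-1],[0,0,-0.8,0,0,0,-1],[0,0,-1.2,0,0,0,-1],[0,0,-1.7,0,0,0,-1],[0,0,-2.2,0,0,0,-1],[0,0,-2.6,0,0,0,-1]]'
python3 - <<'E'
from h import *
im,d=manip.camera('wrist'); a=im
im2,_=manip.camera('side'); cv2.imwrite('pics/g.png',np.vstack([cv2.resize(a[150:],(430,207)),cv2.resize(im2[100:320,230:400],(430,390))])[...,::-1])
st()
for r in manip.tip_of('bottle_mid','side')[:3]: print(r)
p=TAB['mid']+EX*(-.1096-.002+.004+.054)+EY*.0005; print(p); go(p+[0,0,.16],102)
E
```

```text
clock: 21.4
position: [0.5089, 0.278, 0.0434]
ee_rot: [-0.105, 0.995, 0.0, 0.0]
ft_force: [-1.0, -0.3, 1.2]
grip_width: 0.413
grasp_force: 30.2
clock: 22.65
position: [0.5087, 0.2778, 0.1746]
ee_rot: [-0.105, 0.995, 0.0, 0.0]
ft_force: [0.6, -0.2, -1.3]
grip_width: 0.411
grasp_force: 30.2
t 22.75 pos [0.5097 0.2784 0.1757] F [-0.62 -0.27 -0.49] F.ex -0.66 w 0.41 gf 30.2
{'pixel': [336.3, 253.2], 'p': 0.91}
{'pixel': [310.1, 206.2], 'p': 0.81}
{'pixel': [304.1, 205.7], 'p': 0.58}
[ 0.52586733 -0.09885499  0.        ]
shift [ 1.242 -7.444  0.272] EX in tool (units/mm) [-0.02 -0.    0.  ]
turn [0.006 0.015 0.003]
```

View pics/g.png

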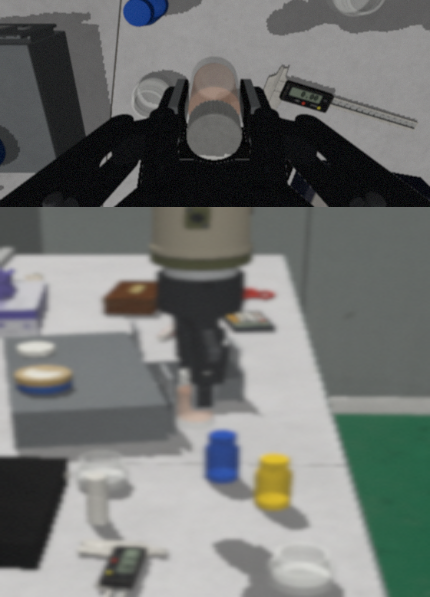

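The pink bottle is held upright between the pads and the opening matches 35 mm. I'll carry it over the drawer.

```bash
python3 -m pendant '[[0.05,-0.4,0,0,0,0,-1],[0.2,-1.2,0,0,0,0,-1],[0.35,-2.1,0,0,0,0,-1],[0.5,-3.0,0,0,0,0,-1],[0.65,-3.9,0,0,0,0,-1],[0.8,-4.8,0,0,0,0,-1],[0.95,-5.7,0,0,0,0,-1],[1.1,-6.5,0,0,0,0,-1],[1.2,-7.1,0,0,0,0,-1],[1.24,-7.44,0,0,0,0,-1]]'
python3 - <<'E'
from h import *
for cam in('top','wrist'):
    im,d=manip.camera(cam); cv2.imwrite(f'pics/{cam}3.png',im[...,::-1])
    for r in manip.tip_of('drawer_mid_floor',cam)[:2]: print(cam,r['p'],plane(cam,r['pixel'],.014))
st(); p=np.array([ 0.52587,-0.09885,.058]); go(p,102)
E
```

```text
clock: 24.05
position: [0.5243, -0.1017, 0.1721]
ee_rot: [-0.103, 0.995, -0.0, -0.001]
ft_force: [0.4, 0.3, -1.0]
grip_width: 0.41
grasp_force: 30.2
top 0.94 [ 0.52625847 -0.10118381  0.014     ]
wrist 0.91 [ 0.52516932 -0.09631602  0.014     ]
t 24.25 pos [ 0.5252 -0.0981  0.1725] F [ 0.49  0.2  -1.09] F.ex 0.52 w 0.407 gf 30.2
shift [-0.011 -0.019  2.29 ] EX in tool (units/mm) [-0.02 -0.   -0.  ]
turn [ 0.005 -0.004  0.006]
```

View pics/wrist3.png

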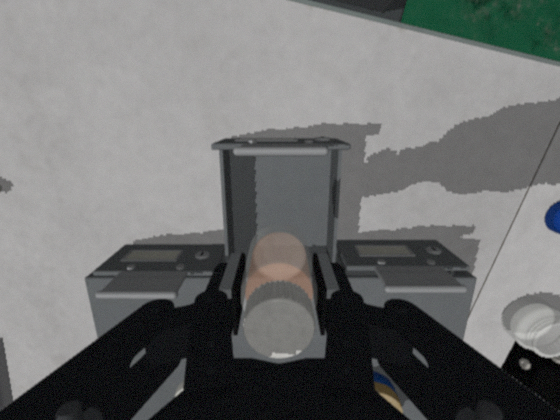

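The drawer is open below, with its front at rows 140–155 and its side walls at columns 225 and 335. The bottle is centred between the walls and the networks' floor point agrees with mine, so I'll lower it.

```bash
python3 -m pendant '[[0,0,0.3,0,0,0,-1],[0,0,0.6,0,0,0,-1],[0,0,0.9,0,0,0,-1],[0,0,1.2,0,0,0,-1],[0,0,1.5,0,0,0,-1],[0,0,1.7,0,0,0,-1],[0,0,1.9,0,0,0,-1],[0,0,2.0,0,0,0,-1],[0,0,2.1,0,0,0,-1],[0,0,2.15,0,0,0,-1]]'
python3 -m pendant '[[0,0,0.02,0,0,0,-1],[0,0,0.04,0,0,0,-1],[0,0,0.06,0,0,0,-1],[0,0,0.08,0,0,0,-1],[0,0,0.1,0,0,0,-1],[0,0,0.12,0,0,0,-1],[0,0,0.14,0,0,0,-1],[0,0,0.14,0,0,0,-1],[0,0,0.14,0,0,0,-1],[0,0,0.14,0,0,0,-1]]'
python3 -c "
from h import *
st()"
```

```text
clock: 25.5
position: [0.5255, -0.0989, 0.0653]
ee_rot: [-0.105, 0.995, 0.0, 0.0]
ft_force: [0.2, -0.8, -1.5]
grip_width: 0.41
grasp_force: 30.2
clock: 26.75
position: [0.5255, -0.0989, 0.0585]
ee_rot: [-0.105, 0.994, 0.0, 0.0]
ft_force: [-0.4, -0.1, -1.1]
grip_width: 0.413
grasp_force: 30.2
t 26.75 pos [ 0.5255 -0.0989  0.0585] F [-0.37 -0.1  -1.09] F.ex -0.39 w 0.413 gf 30.2
```

```bash
python3 -m pendant '[[0,0,0.005,0,0,0,-1],[0,0,0.01,0,0,0,-1],[0,0,0.015,0,0,0,-1],[0,0,0.02,0,0,0,-1],[0,0,0.025,0,0,0,-1],[0,0,0.03,0,0,0,-1],[0,0,0.035,0,0,0,-1],[0,0,0.035,0,0,0,-1],[0,0,0.035,0,0,0,-1],[0,0,0.035,0,0,0,-1]]'
python3 -c "
from h import *
st()"
```

```text
clock: 28.0
position: [0.5257, -0.0989, 0.0573]
ee_rot: [-0.105, 0.995, 0.0, 0.0]
ft_force: [-2.8, 0.6, 6.6]
grip_width: 0.406
grasp_force: 31.0
t 28.0 pos [ 0.5257 -0.0989  0.0573] F [-2.84  0.62  6.65] F.ex -2.65 w 0.406 gf 31.0
```

Touchdown. I'll release gently, then rise clear.

```bash
python3 -m pendant '[[0,0,-0.01,0,0,0,-0.1],[0,0,-0.01,0,0,0,0.0],[0,0,-0.01,0,0,0,0.15],[0,0,-0.01,0,0,0,0.15],[0,0,-0.01,0,0,0,0.15],[0,0,-0.3,0,0,0,0.15],[0,0,-0.7,0,0,0,0.15],[0,0,-1.2,0,0,0,0.15],[0,0,-1.8,0,0,0,0.15],[0,0,-2.5,0,0,0,0.15]]'
python3 -m pendant '[[-0.3,0,-1,0,0,0,0.15],[-0.6,0,-1.5,0,0,0,0.15],[-1,1,-1.5,0,0,0,0.15],[-1,2,-1.5,0,0,0,0.15],[-1,3,-1.5,0,0,0,0.15],[-1,4,-1.5,0,0,0,0.15],[-1,4,-1.5,0,0,0,0.15],[-1,4,-1.5,0,0,0,0.15],[-1,4,-1.5,0,0,0,0.15],[-1,4,-1.5,0,0,0,0.15]]'
python3 - <<'E'
from h import *
st()
im,d=manip.camera('top'); v,u=np.mgrid[:420,:560]
P=world('top',np.c_[u.ravel(),v.ravel()],d.ravel()); q=np.c_[(P-TAB['mid'])@EX,(P-TAB['mid'])@EY]
s=(abs(q[:,1])<.04)&(q[:,0]<-.08)&(q[:,0]>-.16)&(P[:,2]>.085)&(P[:,2]<.115); print('tab',s.sum(),np.median(q[s],0))
s=(np.hypot(P[:,0]-.5257,P[:,1]+.0989)<.03)&(P[:,2]>.075); print('cap',s.sum(),np.percentile(P[s],[5,50,95],axis=0).round(4).tolist())
for r in manip.tip_of('bottle_mid','top')[:3]: print(r['p'],plane('top',r['pixel'],.0515))
cv2.imwrite('pics/end.png',cv2.resize(im[120:300,150:450],None,fx=2.5,fy=2.5)[...,::-1])
E
```

```text
clock: 29.25
position: [0.5253, -0.099, 0.1835]
ee_rot: [-0.105, 0.995, 0.0, 0.0]
ft_force: [0.2, 0.2, -0.1]
grip_width: 0.576
grasp_force: 0.0
clock: 30.5
position: [0.5329, 0.106, 0.2568]
ee_rot: [-0.104, 0.995, -0.0, 0.0]
ft_force: [0.1, 0.3, 0.6]
grip_width: 0.575
grasp_force: 0.0
t 30.5 pos [0.5329 0.106  0.2568] F [0.14 0.34 0.62] F.ex 0.21 w 0.575 gf 0.0
tab 68 [-0.10950867  0.00094617]
cap 119 [[0.5158, -0.1082, 0.0797], [0.5278, -0.0958, 0.0876], [0.5389, -0.086, 0.0924]]
0.73 [ 0.52748195 -0.10163319  0.0515    ]
0.51 [0.43387752 0.26368324 0.0515    ]
0.46 [0.47948141 0.19726412 0.0515    ]
```

View pics/end.png

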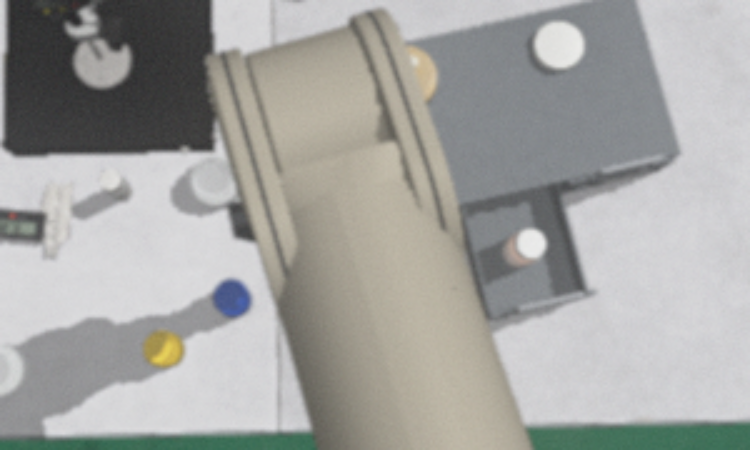

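The bottle stands upright in the drawer (cap at (530,243)). The drawer is out about 109.5 mm and the arm is clear of everything.

```bash
python3 -c "
from workcell import manip
print(manip.hand_in())"
```

```text
the job is handed in; nothing more can be done
None
```

The sample bottle stands upright in the middle drawer, which is the unlocked one and is fully out; the left drawer was locked, the right was not tried, and the job is handed in at about 30 s with no verdict shown.

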